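# Unclip the battery cover and put it away in the tray

## Robot

A 6-joint arm with a two-finger parallel gripper is mounted at the origin on the work surface; the furniture and walls round the work are solid. World frame = base frame: x ahead of the robot, y to its left, z up, the work surface at z = 0. Lengths are in m, angles in rad, forces in N, time in s.
With the tool pointing down it reaches from about 0.3 to 1 m from the base axis. Payload 5.1 kg.
Tool frame: the origin (TCP) lies midway between the tips of the shut fingers; the grasp point (between the pads) lies 19 mm behind it; z points along the fingers, y is the line along which they close (so a half turn about z gives the same grasp; the last joint's range is limited). The gripper opens to 95 mm and grips with 3 to 60 N. Pads are 20 mm wide; open, the fingers measure 119 mm over their backs; the gripper's body (75 mm by 180 mm) begins 59 mm behind the grasp point.
Start: joints at [1.22, 0.124, 1.65, -0, 1.367, -0.083], TCP at [0.172, 0.627, 0.194] pointing down, gripper open.
Joint ranges: [-2.61, 2.61], [-1.02, 2.33], [0.03, 2.71], [-1.35, 4.49], [0.32, 2.68], [-2.91, 2.91]. Speed limits (rad/s): [2.57, 2.57, 3.14, 3.14, 3.14, 3.14].

## Interface

Orientations are given as a unit quaternion [x, y, z, w].
In Python, from plant import arm gives the robot as it stands. The module is installed in compiled form; this text tells all that it offers.
- The arm moves only by the tool move_arm, never from a script. Its argument "rows" is a list that holds one entry, the list of rows, each a list of 7 numbers: the turn, a rotation vector about the tool's x, y, z in rad, then the shift along the tool's x, y, z in mm, then the opening, from 0 (shut) to 1 (fully open). A call has 1 to 8 rows; each row shifts and turns the commanded pose from where the row before left it, along the tool's axes as they then stand; what a row does not reach is not made up. A row lasts 1/8 s, in which the tool goes at most 62.5 mm and 10.7 degrees, less where a joint would pass 70% of its speed; a pose out of reach is approached as far as the arm can. A call with a gripper value outside its range is refused whole. The fingers move at their own pace and stop on an object; the grip force is fixed at half the most. Time passes only in rows, so rows that do not move let the fingers close. It gives the time, the measured TCP pose, the force, the opening and the grip force at its end, in the units of the state.
- arm.sense(): the state, without advancing time (a new reading comes with each control period).
- arm.capture(name): name is "scene" or "top"; returns the picture (384x512x3 uint8, red, green, blue); there is no depth.
- arm.camera_params(name): a dict with "mtx" (3x3 intrinsics, pixels), "k1" (the pictures are not rectified: a ray, as slopes to the right and down, at radius r is drawn at 1 + k1 r^2 times it, then the intrinsics apply), "extrinsics" (4x4, takes a point from world to camera coordinates). Camera axes: x right, y down, z forward; pixel columns grow to the right and rows downward; lengths in m; the calibration is good to about 2 mm. A picture is of the moment at which its call begins. camera_params takes no time and is no camera call.
- arm.sign_off(): hands the job in; it is judged then, once.
Trained networks look in the newest picture that a camera, given by its name, has taken for a name from the list of things; names that differ only in an ending like _2 or _b are one class to them, and where a whole thing is asked for, a point or a joint stands for the part that bears it (a point fixed in the world has none). Each returns a list of dicts, best first, with "confidence" (0 to 1); they miss things now and then, are a little off and sometimes report something else, mostly with a low value. They report only what shows in the picture. A call takes as long as a camera call. They do not tell look-alikes from the thing itself.
- arm.recognise(camera, label): "point" ([column, row] in pixels, amid what is visible of it).
The state is a dict: "t": time; "joint_pos": joint angles; "joint_vel": joint speeds; "effort": joint torques, N m; "eef_pos": TCP position; "tool_rot": TCP orientation; "contact_force": force on the tool from outside, world axes, zero at the start; "torque": the same for the moment, N m; "finger_gap": finger opening in m; "gripper_force": force on a finger pad.
Only numpy, scipy, OpenCV 4.12 (cv2) and the standard library are available. Lean on these libraries where they do the work, as an engineer would, in place of code of your own. Each camera call takes 0.05 s, during which the arm holds its last target. There are 200 camera calls.

## Task

The battery cover on the small backup unit is held by two snap tabs on its long sides: squeeze the two tabs towards each other, lift the cover straight off and stand it, feet down, on the bare desk and let go. Then take it again by the rib across its top, with the tabs left alone, and lay it flat on the floor of the narrow wooden tray, lengthways, without dropping it. Leave the mouse, stapler and tape roll where they are.

Things in the scene. Friction and masses are not known exactly. Their poses are not given: they have to be found in the camera images.
- backup_unit: Grey plastic battery backup unit, 150 (x) x 130 (y) x 64 mm high, fixed on the desk. Origin: centre of its underside, z up. Under the cover its top has a bay 89 x 43 mm, long along x, with a 37 mm wide notch out to y = +-33 mm on each long side. At the start the cover sits over its centre with the same axes, the cover's origin 48 mm above the unit's. Yaw +-0.35 rad.
- cover: Loose grey snap cover, about 0.2 kg. Origin: centre of its skirt's foot; x lengthways, y towards the left tab, z up. Plate 110 (x) x 44 (y) mm at z = 16 to 22 mm, its underside on the unit's top; skirt 86 x 40 mm at z = 0 to 16, on which it stands level. Rib on top, a snap tab beside each long edge; 72 mm wide over the tabs' barbs. Lift straight up 20 mm to leave the bay (1.5 mm play).
- grip_rib: Rib standing on the cover's plate, part of the cover: 12 mm thick (along the cover's x), 40 mm long (along the cover's y), 24 mm high. Origin: centre of its foot, on the plate's top, 22 mm above the cover's origin; its top is 46 mm above the cover's origin. Pinched along the cover's x.
- tab_left (a joint): Slide of the snap tab on the cover's +y side: 0 = sprung out (latched when on the unit), grows as it is pressed inwards towards the cover's middle, stop at 0.005 m. The barb clears the unit's lip from about 0.003 m on. Spring: 2.5 N at 0, 5 N at the stop.
- tab_right (a joint): The same for the snap tab on the cover's -y side.
- tab_left_pad (a point): Middle of the outer finger face of the +y tab: 31 mm from the cover's middle in y, 33 mm above the cover's origin. The tab is an upright tongue 30 mm wide (along x), 4 mm thick, from 2 to 44 mm above the cover's origin; on the unit, 28 mm of it stand above the unit's top. Its outward barb at 2 to 6 mm height reaches 36 mm from the cover's middle.
- tab_right_pad (a point): The same for the -y tab. The tabs measure 62 mm over their outer faces when free, 52 mm when pressed to the stops.
- tray: Narrow open wooden tray fixed on the desk, 158 (x) x 88 (y) x 48 mm high, walls 4 mm, floor 7 mm thick, 150 x 80 mm inside: 4 mm beside the cover's barbs, too narrow for fingers beside the tabs. Origin: centre of its underside; x along its length. Yaw +-0.35 rad. Unit and tray stand side by side in y, in either order, with 160 mm or more of bare desk between them.
- mouse: Black computer mouse, 108 x 61 x 33 mm, loose, a bystander. Origin: centre of its underside.
- stapler: Red and black stapler, 36 x 155 x 48 mm, loose, a bystander. Origin: centre of its underside.
- tape_roll: Roll of parcel tape lying flat, 93 mm across, 48 mm high, loose, a bystander. Origin: centre of its underside.
There are look-alikes about, which are no part of the job. What is shaped like the cover but blue or turquoise is not meant.

How it is judged:
On the way, in this order (a step that is already met when the one before it is completed fails the run):
1. both snap tabs are squeezed in by the fingers while the cover still sits on the unit (value of joint each of tab_left, tab_right above 0.003 m and contact force between the fingers and cover above 1 N and z of cover in the frame of backup_unit below 0.053 m), for 0.1 s.
2. the cover is lifted clear of the unit (z of cover in the frame of backup_unit above 0.07 m), for 0.1 s.
3. the cover stands upright on the bare desk, let go and at rest (height (world z) of cover below 0.004 m and angle between cover's own z axis and vertical below 0.06 rad and contact force between the fingers and cover below 0.05 N and linear speed of cover below 0.03 m/s and horizontal distance between cover and tray above 0.06 m), for 0.2 s.
4. the cover is carried by its rib, tabs not pressed (contact force between the fingers and grip_rib above 0.8 N and value of joint each of tab_left, tab_right below 0.0015 m and height (world z) of cover above 0.03 m), for 0.2 s.
At the end, for the whole second after the job is handed in: the cover lies right way up and level (within 0.06 rad) on the tray's floor between its walls (origin within 30 mm of the tray's in plan and 4 to 11 mm above the tray's underside), lengthways (within 0.2 rad), released and at rest (z of cover in the frame of tray between 0.004 and 0.011 m and angle between cover's own z axis and vertical below 0.06 rad and horizontal distance between cover and tray below 0.03 m and angle between the x axis of cover and the x axis of tray, either way round below 0.2 rad and linear speed of cover below 0.02 m/s and contact force between the fingers and cover below 0.05 N); the robot touches nothing.
It fails at once if the cover is dropped (falls faster than 0.45 m/s out of the fingers) (contact force between the fingers and cover below 0.01 N and linear speed of cover above 0.45 m/s).
It fails at once if a tab is squeezed while the cover is in the tray (horizontal distance between cover and tray below 0.035 m and height (world z) of cover below 0.045 m and contact force between the fingers and cover above 0.5 N and value of joint any of tab_left, tab_right above 0.003 m).
It fails at once if the mouse is moved more than 20 mm (distance of mouse from where it was at the start of the episode above 0.02 m).
It fails at once if the stapler is moved more than 20 mm (distance of stapler from where it was at the start of the episode above 0.02 m).
It fails at once if the tape roll is moved more than 20 mm (distance of tape_roll from where it was at the start of the episode above 0.02 m).
It also fails if it takes over 58 s, if anything falls off the work surface, if the arm or the gripper's body presses on something with over 40 N, if the wrist force passes 120 N, or if a joint passes its speed limit or range.

## Working session

There is one attempt and no reset: what is moved stays moved. The work goes in short steps, Python scripts to look and compute and a tool call to move; the robot and the scene stay as the last step left them, time stands still between calls to the robot, and variables do not carry over. Pictures are saved under pics/ and viewed, at most 10 in all, crops included, and the job is handed in when it is done.

Besides the shell and the picture viewer there is one more tool, called as a command line: name --argument value ..., lists and objects as JSON in quotes. move_arm: Moves the arm, as the interface text tells. Its arguments: {"type":"object","properties":{"rows":{"type":"array","items":{"type":"array","items":{"type":"array","items":{"type":"number"}}}}},"required":["rows"]}

```bash
mkdir -p pics; cat > h.py <<'E'
import numpy as np, cv2
from plant import arm
from scipy.spatial.transform import Rotation as R
def cap(n,f):
    im=arm.capture(n); cv2.imwrite('pics/'+f,im[:,:,::-1]); return im
def ray(n,uv):
    p=arm.camera_params(n); K=np.array(p['mtx']);E=np.array(p['extrinsics']);k=p['k1']
    d=(np.array(uv,float)-K[:2,2])/[K[0,0],K[1,1]]; s=d.copy()
    for _ in range(20): s=d/(1+k*(s@s))
    return -E[:3,:3].T@E[:3,3], E[:3,:3].T@np.array([*s,1])
def atz(n,uv,z):
    o,d=ray(n,uv); return o+d*(z-o[2])/d[2]
def proj(n,P):
    p=arm.camera_params(n); K=np.array(p['mtx']);E=np.array(p['extrinsics']);k=p['k1']
    c=np.atleast_2d(P)@E[:3,:3].T+E[:3,3]; s=c[:,:2]/c[:,2:]
    s=s*(1+k*(s**2).sum(1,keepdims=True)); return s*[K[0,0],K[1,1]]+K[:2,2]
E
python3 - <<'E'
from h import *
a=cap('scene','s0.png');b=cap('top','t0.png')
cv2.imwrite('pics/both.png',cv2.resize(np.vstack([a,b])[:,:,::-1],None,fx=.78,fy=.78))
for l in ['cover','backup_unit','tray','mouse','stapler','tape_roll','grip_rib','tab_left_pad','tab_right_pad']:
  for c in ['top','scene']:
    print(l,c,[(np.round(d['point']).tolist(),round(d['confidence'],2)) for d in arm.recognise(c,l)])
for c in ['top','scene']:
  print(ray(c,[256,192]))
s=arm.sense();print(s['t'],s['eef_pos'],s['tool_rot'],s['finger_gap'],R.from_quat(s['tool_rot']).as_matrix().round(3))
E
```

```text
cover top [([265.0, 206.0], 0.98), ([312.0, 252.0], 0.98), ([204.0, 262.0], 0.59)]
cover scene [([231.0, 296.0], 0.92), ([167.0, 206.0], 0.9), ([253.0, 218.0], 0.65)]
backup_unit top [([280.0, 205.0], 0.74)]
backup_unit scene [([256.0, 232.0], 0.66), ([253.0, 219.0], 0.6)]
tray top [([135.0, 216.0], 0.8)]
tray scene [([180.0, 141.0], 0.79)]
mouse top [([361.0, 232.0], 0.82), ([139.0, 113.0], 0.21)]
mouse scene [([288.0, 330.0], 0.71), ([254.0, 217.0], 0.57)]
stapler top [([193.0, 117.0], 0.77)]
stapler scene [([293.0, 139.0], 0.86), ([256.0, 232.0], 0.74)]
tape_roll top [([141.0, 108.0], 0.68)]
tape_roll scene [([264.0, 111.0], 0.66)]
grip_rib top [([317.0, 254.0], 0.57), ([270.0, 204.0], 0.45), ([205.0, 259.0], 0.43)]
grip_rib scene [([167.0, 202.0], 0.62), ([229.0, 291.0], 0.57), ([252.0, 214.0], 0.4)]
tab_left_pad top []
tab_left_pad scene [([219.0, 293.0], 0.6), ([247.0, 208.0], 0.59), ([161.0, 217.0], 0.55)]
tab_right_pad top []
tab_right_pad scene [([244.0, 300.0], 0.56), ([260.0, 224.0], 0.5), ([174.0, 200.0], 0.45)]
(array([ 0.41829827, -0.06055806,  1.16814114]), array([ 0.10597705, -0.01129972, -0.99435274]))
(array([ 0.16418008, -0.66200726,  0.98001484]), array([ 0.32585939,  0.53208399, -0.7815247 ]))
1.0 [0.1719977  0.62680018 0.19415372] [ 1.33507441e-01  9.91047811e-01 -2.87152430e-06 -6.29128504e-06] 0.09525268183195565 [[-0.964  0.265 -0.   ]
 [ 0.265  0.964 -0.   ]
 [ 0.    -0.    -1.   ]]
```

View pics/both.png

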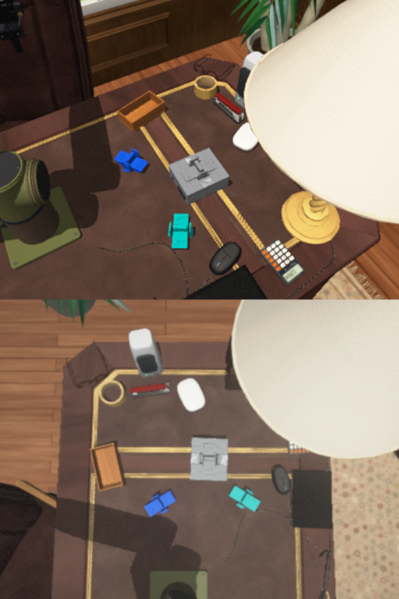

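The upper half is the scene view and the lower half is the top view. Three things could be taken for the cover: the grey one on the unit (top 267,205 / scene 253,218), the turquoise one (top 312,252 / scene 231,296) and the blue one (top 204,260 / scene 167,206). I choose the grey one on the unit and will check it in a close crop.

```bash
python3 - <<'E'
from h import *
a=cv2.imread('pics/s0.png');b=cv2.imread('pics/t0.png')
c1=cv2.resize(b[165:245,225:315],None,fx=6,fy=6,interpolation=cv2.INTER_CUBIC)[:, :400+140]
c2=cv2.resize(b[170:260,105:170],None,fx=4,fy=4,interpolation=cv2.INTER_CUBIC)
o=np.zeros((480,800,3),np.uint8);o[:,:540]=c1;o[:360,540:800]=c2
cv2.imwrite('pics/c1.png',o)
for n,uv,z in [('unit',(267,205),.07),('tray',(135,216),.03),('mouse',(361,232),.02),('white',(246,123),.02),('turq',(312,252),.02),('blue',(204,260),.02),('stapler',(193,117),.03),('tape',(141,108),.03),('grn',(228,380),0)]: print(n,atz('top',uv,z).round(3))
E
```

```text
unit [ 0.499 -0.104  0.07 ]
tray [0.469 0.271 0.03 ]
mouse [ 0.427 -0.375  0.02 ]
white [ 0.745 -0.043  0.02 ]
turq [ 0.37  -0.234  0.02 ]
blue [0.345 0.073 0.02 ]
stapler [0.76  0.112 0.03 ]
tape [0.786 0.266 0.03 ]
grn [0.012 0.002 0.   ]
```

View pics/c1.png

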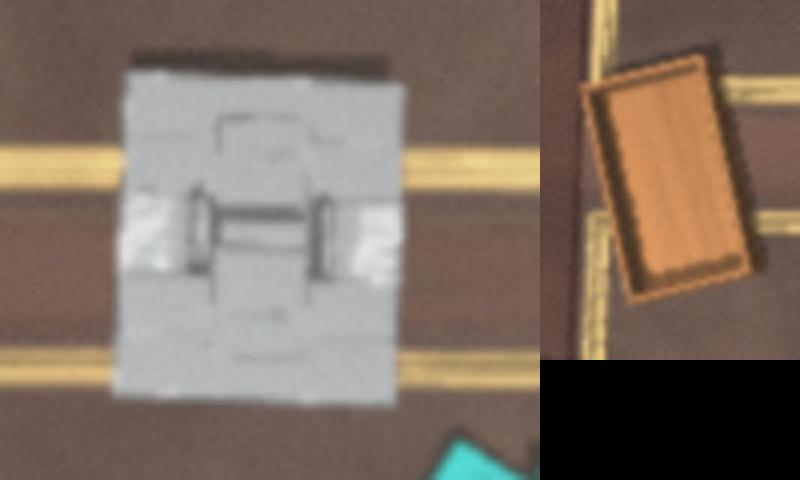

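The crop shows the grey cover on the unit with its rib and two tabs, and its long axis runs roughly up the image. The unit's top corners are near crop (130,72), (405,85), (397,405), (113,395). The tray's rim corners are near (582,88), (706,56), (755,270), (632,303).

```bash
python3 - <<'E'
from h import *
from scipy.optimize import least_squares
U=np.array([(130,72),(405,85),(397,405),(113,395)])/6+[225,165]-.4
T=(np.array([(582,88),(706,56),(755,270),(632,303)])-[540,0])/4+[105,170]-.4
def fit(px,L,W,z,x0):
    c=np.array([[1,1],[1,-1],[-1,-1],[-1,1]])*[L/2,W/2]
    def f(p):
        r=R.from_euler('z',p[2]).as_matrix()[:2,:2]
        P=np.c_[c@r.T+p[:2],[z]*4]; return (proj('top',P)-px).ravel()
    s=least_squares(f,x0); print(s.x.round(4),s.fun.round(1)); return s.x
u=fit(U,.150,.130,.064,[.5,-.1,0]);t=fit(T,.158,.088,.048,[.47,.27,.25])
# overlay model in scene view
def tw(p,P): return np.c_[np.array(P)[:,:2]@R.from_euler('z',p[2]).as_matrix()[:2,:2].T+p[:2],np.array(P)[:,2]]
def box(L,W,z): return [(L/2,W/2,z),(L/2,-W/2,z),(-L/2,-W/2,z),(-L/2,W/2,z)]
ims=[]
for n,f,k,(x,y) in [('scene','s0.png',4,(210,180)),('scene','s0.png',4,(140,110)),('top','t0.png',4,(225,160)),('top','t0.png',4,(90,170))]:
    im=cv2.resize(cv2.imread('pics/'+f)[y:y+75,x:x+100],None,fx=k,fy=k,interpolation=cv2.INTER_CUBIC)
    for p,bs in [(u,[box(.15,.13,.064),box(.012,.04,.094),[(.015,.031,.092),(-.015,.031,.092),(-.015,.027,.092),(.015,.027,.092)],[(.015,-.031,.092),(-.015,-.031,.092),(-.015,-.027,.092),(.015,-.027,.092)],box(.11,.044,.07)]),(t,[box(.158,.088,.048),box(.150,.08,.007)])]:
        for b in bs:
            q=((proj(n,tw(p,b))-[x,y]+.5)*k).astype(np.int32); cv2.polylines(im,[q],True,(0,0,255),1)
    ims.append(im)
cv2.imwrite('pics/ov.png',np.vstack([np.hstack(ims[:2]),np.hstack(ims[2:])]))
E
```

```text
[ 0.5019 -0.107  -0.0366] [-0.3 -0.   0.3 -0.2 -0.1  0.3  0.1 -0. ]
[0.473  0.2614 0.2633] [ 0.2 -0.5 -0.5 -0.3  0.1  0.5  0.1  0.3]
```

View pics/ov.png

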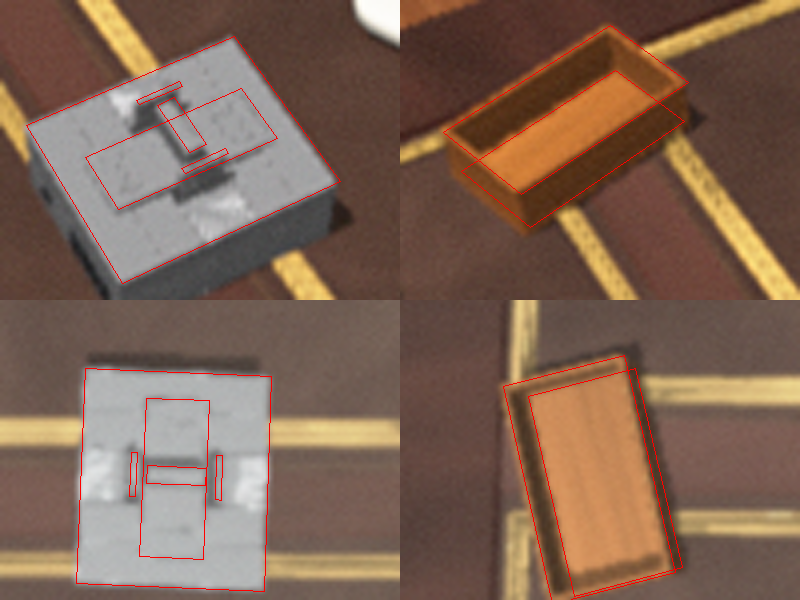

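The model outlines match the unit and cover (scene 253,218 / top 267,205) and the tray (scene 180,141 / top 135,216) in both views to within about 1 px. Before reaching, I check how much room the lamp shade leaves.

```bash
python3 - <<'E'
from h import *
from scipy.optimize import least_squares
b=cv2.imread('pics/t0.png');s=cv2.imread('pics/s0.png')
print('base',atz('scene',(397,278),.03).round(3))
def mask(im,sel):
    g=im.astype(int); m=((g.min(2)>120)&(g[:,:,2]-g[:,:,0]<90)&(g[:,:,2]>g[:,:,0]+15)).astype(np.uint8)
    m=cv2.morphologyEx(m,cv2.MORPH_OPEN,np.ones((9,9)));n,l,st,c=cv2.connectedComponentsWithStats(m)
    i=l[sel]; print(st[i],c[i]); return l==i
mt=mask(b,(60,420));ms=mask(s,(100,450))
for r in range(0,210,20): print(r,np.where(mt[r])[0][[0,-1]] if mt[r].any() else '', end=';')
print()
for c in range(300,512,20): print(c,np.where(ms[:,c])[0][[0,-1]] if ms[:,c].any() else '',end=';')
E
```

```text
base [ 0.712 -0.406  0.03 ]
[  297     0   215   384 52945] [428.4408726  146.14129757]
[  313     0   199   286 42572] [429.78986188 137.81234145]
0 [310 511];20 [302 511];40 [298 511];60 [297 511];80 [299 511];100 [304 511];120 [313 511];140 [325 511];160 [342 511];180 [368 511];200 [415 506];
300 ;320 [ 94 162];340 [ 69 194];360 [ 56 217];380 [ 43 233];400 [ 30 248];420 [ 17 259];440 [  3 267];460 [  0 275];480 [  0 281];500 [  0 284];
```

```bash
python3 - <<'E'
from h import *
from scipy.optimize import least_squares
t=[(302,20),(298,40),(297,60),(299,80),(304,100),(313,120),(325,140),(342,160),(368,180),(415,200)]
s=[(340,194),(360,217),(380,233),(400,248),(420,259),(440,267),(460,275),(480,281),(500,284)]
def f(p):
    o=[]
    for n,L in(('top',t),('scene',s)):
        for uv in L:
            q=atz(n,uv,p[2]); o.append(np.hypot(*(q[:2]-p[:2]))-p[3])
    return o
r=least_squares(f,[.7,-.4,.5,.2]);print(r.x.round(3),np.abs(r.fun).max())
E
```

```text
[ 0.737 -0.406  0.477  0.265] 0.0011207286856310117
```

move_arm --rows '[[[0,0,-0.116,-38,-48,0,1],[0,0,-0.115,-38,-48,0,1],[0,0,0,-38,-48,0,1],[0,0,0,-38,-48,0,1],[0,0,0,-30,-50,0,1],[0,0,0,-30,-50,0,1],[0,0,0,-30,-50,0,1],[0,0,0,-30,-50,0,1]]]'

```text
t: 2.0
eef_pos: [0.4119, 0.2126, 0.1946]
tool_rot: [0.018, 1.0, 0.0, 0.001]
contact_force: [1.0, 0.5, 0.3]
finger_gap: 0.0951
gripper_force: 0.0
```

```bash
cat >> h.py <<'E'
def go(p,ang):  # remaining tool-axis shift (mm) and turn to put TCP at p, tool y axis at angle ang
    s=arm.sense(); M=R.from_quat(s['tool_rot']).as_matrix()
    y=np.array([np.cos(ang),np.sin(ang),0]);z=np.array([0,0,-1.]);T=np.c_[np.cross(y,z),y,z]
    rv=R.from_matrix(M.T@T).as_rotvec()
    print('t',round(s['t'],2),'tcp',np.round(s['eef_pos'],4),'yang',round(np.arctan2(M[1,1],M[0,1]),4),'q',np.round(s['joint_pos'],2))
    print('turn',rv.round(4),'shift',(M.T@(np.array(p)-s['eef_pos'])*1000).round(1),'gap',round(s['finger_gap'],4),'F',np.round(s['contact_force'],2),'gf',round(s['gripper_force'],1))
E
python3 -c "
from h import *
go([.502,-.107,.14],np.pi/2-.037)"
```

```text
t 2.0 tcp [0.4119 0.2126 0.1946] yang 1.5342 q [ 0.36 -0.31  2.05  0.    1.4  -1.17]
turn [0.0005 0.0012 0.0004] shift [-101.6 -316.1   54.5] gap 0.0951 F [0.96 0.52 0.3 ] gf 0.0
```

move_arm --rows '[[[0,0,0,-17,-52,0,1],[0,0,0,-17,-52,0,1],[0,0,0,-17,-52,0,1],[0,0,0,-17,-52,10,1],[0,0,0,-17,-52,22,1],[0,0,0,-14,-40,22,1],[0,0,0,0,0,0,1],[0,0,0,0,0,0,1]]]'

```text
t: 3.0
eef_pos: [0.4992, -0.089, 0.1404]
tool_rot: [0.019, 1.0, 0.0, 0.0]
contact_force: [-0.5, 1.2, 0.3]
finger_gap: 0.0952
gripper_force: 0.0
```

```bash
python3 -c "
from h import *
go([.502,-.107,.069],np.pi/2-.037)
a=cap('scene','s1.png');b=cap('top','t1.png')
k=lambda i,x,y:cv2.resize(i[y:y+100,x:x+100,::-1],None,fx=4,fy=4,interpolation=cv2.INTER_CUBIC)
cv2.imwrite('pics/c2.png',np.hstack([k(a,205,150),k(b,220,155)]))
"
```

```text
t 3.0 tcp [ 0.4992 -0.089   0.1404] yang 1.5337 q [-0.28 -0.16  2.02  0.    1.28 -1.82]
turn [ 0.0003  0.0001 -0.0001] shift [ -3.5 -17.9  71.4] gap 0.0952 F [-0.51  1.22  0.3 ] gf 0.0
```

View pics/c2.png

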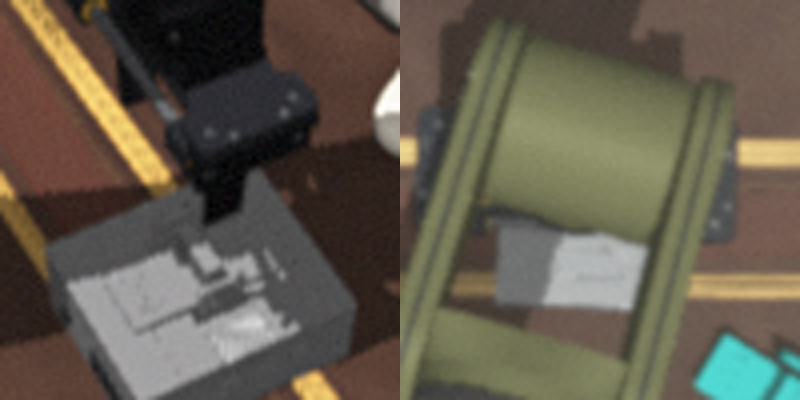

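The open gripper hangs above the grey cover (scene crop 215,200), and the arm blocks the top view. I go on from the measured pose.

move_arm --rows '[[[0,0,0,-3.5,-18,0,1],[0,0,0,0,0,20,1],[0,0,0,0,0,20,1],[0,0,0,0,0,10,1],[0,0,0,0,0,0,1],[0,0,0,0,0,0,1]]]'

```text
t: 3.85
eef_pos: [0.5024, -0.1073, 0.0906]
tool_rot: [0.018, 1.0, -0.0, 0.0]
contact_force: [0.3, 0.6, 0.0]
finger_gap: 0.0951
gripper_force: 0.0
```

```bash
python3 -c "
from h import *
go([.502,-.107,.070],np.pi/2-.037)
a=cap('scene','s2.png')
cv2.imwrite('pics/c3.png',cv2.resize(a[160:260,205:315,::-1],None,fx=5,fy=5,interpolation=cv2.INTER_CUBIC))
"
```

```text
t 3.85 tcp [ 0.5024 -0.1073  0.0906] yang 1.5341 q [-0.32 -0.09  2.05  0.    1.18 -1.85]
turn [-0.0002  0.0009  0.0003] shift [ 0.4  0.3 20.6] gap 0.0951 F [0.34 0.62 0.03] gf 0.0
```

View pics/c3.png

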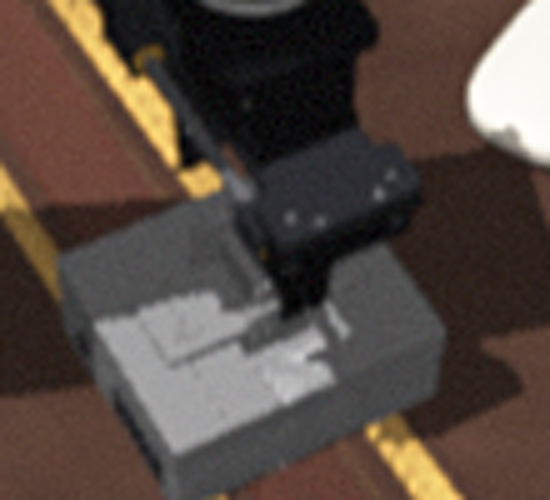

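move_arm --rows '[[[0,0,0,0,0,12,1],[0,0,0,0,0,9,0.75],[0,0,0,0,0,0,0.72],[0,0,0,0,0,0,0.62],[0,0,0,0,0,0,0.6],[0,0,0,0,0,0,0.6]]]'

```text
t: 4.65
eef_pos: [0.5022, -0.1074, 0.0695]
tool_rot: [0.018, 1.0, -0.0, 0.0]
contact_force: [-0.2, -0.4, 0.0]
finger_gap: 0.0579
gripper_force: 3.5
```

```bash
python3 -c "
from h import *
go([.502,-.107,.070],np.pi/2-.037)"
```

```text
t 4.65 tcp [ 0.5022 -0.1074  0.0695] yang 1.5341 q [-0.32 -0.07  2.06 -0.    1.14 -1.85]
turn [-0.0003  0.0007  0.0003] shift [ 0.3  0.4 -0.5] gap 0.0579 F [-0.22 -0.39  0.04] gf 3.5
```

move_arm --rows '[[[0,0,0,0,0,0,0.45],[0,0,0,0,0,0,0.4],[0,0,0,0,0,0,0.4],[0,0,0,0,0,0,0.4]]]'

```text
t: 5.15
eef_pos: [0.5023, -0.1074, 0.0695]
tool_rot: [0.018, 1.0, -0.0, 0.0]
contact_force: [0.9, 0.1, 0.8]
finger_gap: 0.0484
gripper_force: 30.0
```

```bash
python3 -c "
from h import *
go([.502,-.107,.120],np.pi/2-.037)"
```

```text
t 5.15 tcp [ 0.5023 -0.1074  0.0695] yang 1.5339 q [-0.32 -0.07  2.06  0.    1.14 -1.85]
turn [-0.0002  0.0006  0.0002] shift [  0.2   0.4 -50.5] gap 0.0484 F [0.91 0.14 0.84] gf 30.0
```

move_arm --rows '[[[0,0,0,0,0,-5,0.4],[0,0,0,0,0,-10,0.4],[0,0,0,0,0,-10,0.4],[0,0,0,0,0,-15,0.4],[0,0,0,0,0,-20,0.4],[0,0,0,0,0,-20,0.4],[0,0,0,0,0,0,0.4]]]'

```text
t: 6.02
eef_pos: [0.5037, -0.1079, 0.1523]
tool_rot: [0.018, 1.0, -0.001, 0.003]
contact_force: [0.5, -0.7, -1.9]
finger_gap: 0.0485
gripper_force: 30.0
```

```bash
python3 -c "
from h import *
go([.52,.08,.15],np.pi/2-.037)
a=cap('scene','s3.png')
cv2.imwrite('pics/c4.png',cv2.resize(a[140:260,195:315,::-1],None,fx=4,fy=4,interpolation=cv2.INTER_CUBIC))
"
```

```text
t 6.03 tcp [ 0.5037 -0.1079  0.1523] yang 1.534 q [-0.32 -0.15  1.99 -0.    1.29 -1.85]
turn [-0.0015  0.0052  0.0003] shift [ -9.3 188.3   2.1] gap 0.0485 F [ 0.52 -0.66 -1.87] gf 30.0
```

View pics/c4.png

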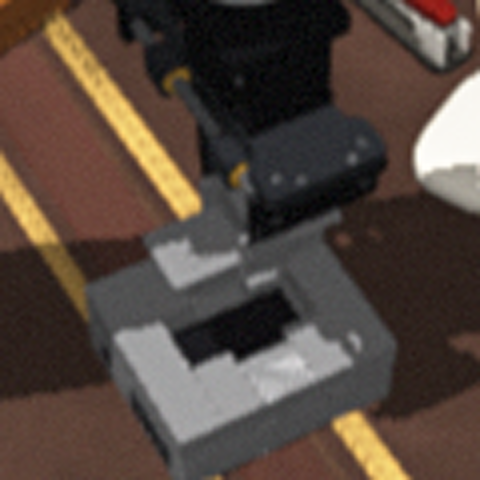

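The cover is off: the bay shows empty (crop 235,320) and the cover hangs level from the fingers (crop 240,240). Next I carry it over the bare desk.

move_arm --rows '[[[0,0,0,-1,16,0,0.4],[0,0,0,-1,30,0,0.4],[0,0,0,-1,40,0,0.4],[0,0,0,-2,40,10,0.4],[0,0,0,-2,36,20,0.4],[0,0,0,-2,20,20,0.4],[0,0,0,0,6,20,0.4],[0,0,0,0,0,10,0.4]]]'

```text
t: 7.08
eef_pos: [0.516, 0.0814, 0.0667]
tool_rot: [0.018, 1.0, -0.0, -0.002]
contact_force: [0.4, -0.1, -2.1]
finger_gap: 0.0485
gripper_force: 30.0
```

move_arm --rows '[[[0,0,0,0,0,10,0.4],[0,0,0,0,0,0,0.4],[0,0,0,0,0,0,0.4]]]'

```text
t: 7.45
eef_pos: [0.5184, 0.08, 0.0598]
tool_rot: [0.019, 1.0, 0.0, 0.001]
contact_force: [-0.2, -0.4, -1.9]
finger_gap: 0.0485
gripper_force: 30.0
```

```bash
python3 -c "
from h import *
go([.52,.08,.0215],np.pi/2-.037)"
```

```text
t 7.45 tcp [0.5184 0.08   0.0598] yang 1.5334 q [ 0.05 -0.03  2.05  0.    1.12 -1.48]
turn [ 0.0001  0.0011 -0.0004] shift [-1.5  0.1 38.3] gap 0.0485 F [-0.2  -0.39 -1.86] gf 30.0
```

move_arm --rows '[[[0,0,0,0,0,12,0.4],[0,0,0,0,0,12,0.4],[0,0,0,0,0,8,0.4],[0,0,0,0,0,3,0.4],[0,0,0,0,0,2,0.4],[0,0,0,0,0,1,0.4],[0,0,0,0,0,0,0.4],[0,0,0,0,0,0,0.4]]]'

```text
t: 8.45
eef_pos: [0.5183, 0.0803, 0.0215]
tool_rot: [0.018, 1.0, 0.0, 0.0]
contact_force: [0.1, 0.8, -1.2]
finger_gap: 0.0486
gripper_force: 30.0
```

```bash
python3 -c "
from h import *
go([.52,.08,.0215],np.pi/2-.037)"
```

```text
t 8.45 tcp [0.5183 0.0803 0.0215] yang 1.534 q [ 0.05  0.02  2.07  0.    1.05 -1.48]
turn [0.0001 0.0009 0.0002] shift [-1.8 -0.2  0. ] gap 0.0486 F [ 0.11  0.75 -1.21] gf 30.0
```

move_arm --rows '[[[0,0,0,0,0,0.7,0.4],[0,0,0,0,0,0,0.4],[0,0,0,0,0,0,0.55],[0,0,0,0,0,0,0.65],[0,0,0,0,0,0,0.85],[0,0,0,0,0,0,0.9],[0,0,0,0,0,0,0.9],[0,0,0,0,0,0,0.9]]]'

```text
t: 9.45
eef_pos: [0.5178, 0.0802, 0.0202]
tool_rot: [0.018, 1.0, -0.0, -0.0]
contact_force: [-0.2, -0.7, 0.1]
finger_gap: 0.0854
gripper_force: 0.0
```

move_arm --rows '[[[0,0,0,0,0,-15,0.9],[0,0,0,0,0,-25,0.9],[0,0,0,0,0,-25,0.9],[0,0,0,0,0,-10,0.9],[0,0,0,0,0,0,0.9]]]'

```text
t: 10.07
eef_pos: [0.5186, 0.0803, 0.0966]
tool_rot: [0.018, 1.0, 0.0, 0.001]
contact_force: [-0.2, -0.5, 0.1]
finger_gap: 0.0853
gripper_force: 0.0
```

```bash
python3 -c "
from h import *
go([.5183,.0803,.06],-.037)
a=cap('scene','s4.png');b=cap('top','t4.png')
def tw(p,P): return np.c_[np.array(P)[:,:2]@R.from_euler('z',p[2]).as_matrix()[:2,:2].T+p[:2],np.array(P)[:,2]]
def box(L,W,z): return [(L/2,W/2,z),(L/2,-W/2,z),(-L/2,-W/2,z),(-L/2,W/2,z)]
q=[.5183,.0803,-.037]
o=[]
for n,im,x,y in [('scene',a,150,120),('top',b,160,150)]:
    k=cv2.resize(im[y:y+100,x:x+100,::-1],None,fx=4,fy=4,interpolation=cv2.INTER_CUBIC)
    for bx in (box(.11,.044,.022),box(.012,.04,.046)):
        cv2.polylines(k,[((proj(n,tw(q,bx))-[x,y]+.5)*4).astype(np.int32)],True,(0,0,255),1)
    o.append(k)
cv2.imwrite('pics/c5.png',np.hstack(o))
"
```

```text
t 10.07 tcp [0.5186 0.0803 0.0966] yang 1.534 q [ 0.05 -0.07  2.02 -0.    1.19 -1.48]
turn [0.0019 0.0016 1.571 ] shift [ 0.4  0.  36.6] gap 0.0853 F [-0.18 -0.52  0.15] gf 0.0
```

View pics/c5.png

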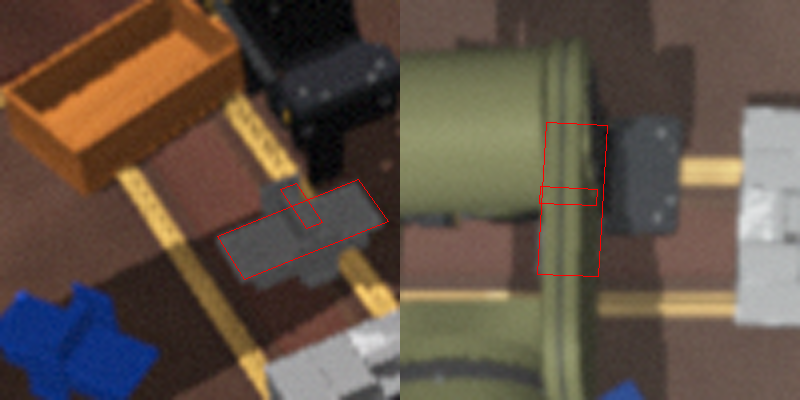

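The cover stands on the desk as predicted: the plate outline matches at scene crop (303,230). The fingers are clear, so I turn a quarter to take the rib.

move_arm --rows '[[[0,0,0.18,0,0,0,0.8],[0,0,0.18,0,0,0,0.7],[0,0,0.18,0,0,0,0.6],[0,0,0.18,0,0,0,0.6],[0,0,0.18,0,0,0,0.6],[0,0,0.18,0,0,0,0.6],[0,0,0.18,0,0,0,0.6],[0,0,0.18,0,0,0,0.6]]]'

```text
t: 11.18
eef_pos: [0.5168, 0.0802, 0.0938]
tool_rot: [0.675, 0.738, -0.001, -0.001]
contact_force: [0.3, 0.3, 0.4]
finger_gap: 0.0567
gripper_force: 0.0
```

move_arm --rows '[[[0,0,0.131,0,0,0,0.6],[0,0,0,0,0,0,0.6],[0,0,0,0,0,0,0.6]]]'

```text
t: 11.55
eef_pos: [0.5174, 0.0802, 0.0947]
tool_rot: [0.719, 0.695, -0.001, -0.0]
contact_force: [-0.4, -0.9, -0.2]
finger_gap: 0.057
gripper_force: 0.0
```

```bash
python3 -c "
from h import *
go([.5183,.0803,.027],-.037)"
```

```text
t 11.55 tcp [0.5174 0.0802 0.0947] yang -0.0351 q [ 0.05 -0.07  2.02 -0.    1.19  0.09]
turn [-0.0014  0.0001  0.0019] shift [ 0.1  1.  67.7] gap 0.057 F [-0.45 -0.87 -0.16] gf 0.0
```

move_arm --rows '[[[0,0,0,0,1,25,0.6],[0,0,0,0,0,25,0.6],[0,0,0,0,0,12,0.6],[0,0,0,0,0,5.5,0.6],[0,0,0,0,0,0,0.4],[0,0,0,0,0,0,0.25],[0,0,0,0,0,0,0.2]]]'

```text
t: 12.42
eef_pos: [0.5195, 0.0802, 0.0288]
tool_rot: [0.72, 0.694, 0.001, 0.001]
contact_force: [-0.4, -0.4, 0.0]
finger_gap: 0.0329
gripper_force: 0.0
```

move_arm --rows '[[[0,0,0,0,0,0,0.1],[0,0,0,0,0,0,0],[0,0,0,0,0,0,0],[0,0,0,0,0,0,0]]]'

```text
t: 12.92
eef_pos: [0.5189, 0.0802, 0.0279]
tool_rot: [0.72, 0.694, -0.0, -0.0]
contact_force: [0.1, -0.8, -0.2]
finger_gap: 0.0005
gripper_force: 0.0
```

```bash
python3 -c "
from h import *
go([.473,.2614,.027],.263)"
```

```text
t 12.93 tcp [0.5189 0.0802 0.0279] yang -0.037 q [0.05 0.02 2.06 0.   1.06 0.09]
turn [-0.  -0.  -0.3] shift [179.4 -52.6   1. ] gap 0.0005 F [ 0.12 -0.79 -0.15] gf 0.0
```

The fingers shut on nothing, so I look.

```bash
python3 -c "
from h import *
a=cap('scene','s5.png')
k=lambda i,x,y,w:cv2.resize(i[y:y+w,x:x+w,::-1],(400,400),interpolation=cv2.INTER_CUBIC)
b=cv2.imread('pics/s4.png')[:,:,::-1]
o=np.hstack([k(b,190,145,70),k(a,190,145,70)])
cv2.imwrite('pics/c6.png',np.clip(o.astype(float)*1.5,0,255).astype(np.uint8))
"
```

```text
(no output)
```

View pics/c6.png

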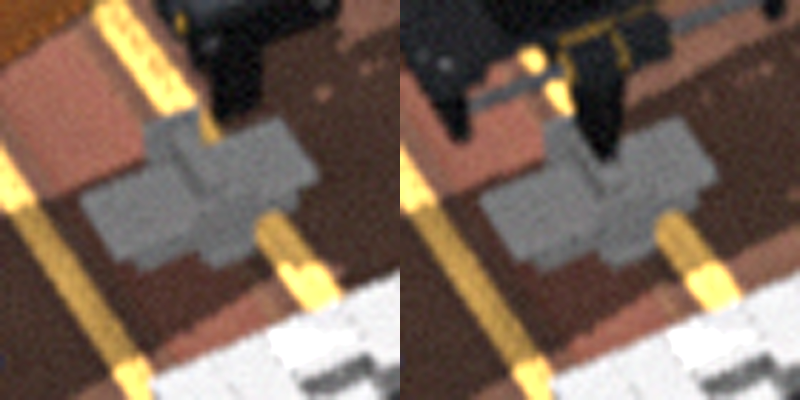

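```bash
python3 -c "
from h import *
c=lambda P:((proj('scene',P)-[190,145]+.5)*400/70).round().astype(int).tolist()
M=R.from_euler('z',-.037).as_matrix()
f=lambda P:c(np.array(P)@M.T+[.5183,.0803,0])
print('tcp',c([.5189,.0802,.028]))
print('plate',f([(.055,.022,.022),(.055,-.022,.022),(-.055,-.022,.022),(-.055,.022,.022)]))
print('ribtop',f([(.006,.02,.046),(.006,-.02,.046),(-.006,-.02,.046),(-.006,.02,.046)]))
print('ribfoot',f([(.006,.02,.022),(.006,-.02,.022),(-.006,-.02,.022),(-.006,.02,.022)]))
print('tabsL',f([(.015,.031,.044),(-.015,.031,.044),(.015,.031,.002),(-.015,.031,.002)]))
print('tabsR',f([(.015,-.031,.044),(-.015,-.031,.044),(.015,-.031,.002),(-.015,-.031,.002)]))
print([arm.recognise('scene',l) for l in ('grip_rib','cover')])
"
```

```text
tcp [[205, 175]]
plate [[284, 114], [326, 173], [121, 257], [82, 195]]
ribtop [[195, 119], [232, 174], [209, 184], [172, 128]]
ribfoot [[197, 152], [234, 207], [212, 216], [175, 161]]
tabsL [[201, 101], [146, 122], [205, 157], [151, 179]]
tabsR [[260, 186], [203, 209], [262, 242], [207, 265]]
[[{'point': [229.2, 289.4], 'confidence': 0.69}, {'point': [224.9, 177.2], 'confidence': 0.44}], [{'point': [168.6, 207.3], 'confidence': 0.92}, {'point': [231.4, 298.6], 'confidence': 0.57}]]
```

```bash
python3 -c "
from h import *
c=lambda P:((proj('scene',P)-[190,145]+.5)*400/70).round().astype(int).tolist()
print('s4 finger tip pred',c([[.5286,.0376,.0966],[.5086,.0376,.0966],[.5286,.0256,.0966],[.5086,.0256,.0966]]))
print('s5 tip pred',c([[.531,.0702,.028],[.507,.0702,.028],[.531,.09,.028],[.507,.09,.028]]))
print('same at z .047',c([[.531,.0702,.047],[.507,.0702,.047]]))
print('s2',((proj('scene',[[.5124,-.150,.0906],[.4924,-.150,.0906],[.5124,-.162,.0906],[.4924,-.162,.0906]])-[205,160]+.5)*5).round())
a=cv2.cvtColor(cv2.imread('pics/s5.png'),cv2.COLOR_BGR2GRAY);b=cv2.cvtColor(cv2.imread('pics/s4.png'),cv2.COLOR_BGR2GRAY)
print('s5');print(a[158:186,214:236]);print('s4');print(b[158:186,214:236])
"
```

```text
s4 finger tip pred [[262, 130], [223, 147], [275, 147], [236, 164]]
s5 tip pred [[237, 179], [193, 198], [217, 153], [173, 172]]
same at z .047 [[235, 153], [191, 173]]
s2 [[318. 314.]
 [282. 331.]
 [331. 332.]
 [295. 350.]]
s5
[[ 65  56  72  74  80  80  49  30  18  22  16  22  21  18  19  34  52  69
   64  69  72  70]
 [ 54  83 134 141 130  84  40  27  19  22  17  21  18  16  11  39  65  73
   70  73  69  69]
 [ 61 118 184 197 175  90  27  16  15  19  18  18  14  12  15  42  67  72
   73  68  68  60]
 [ 65 109 175 203 185 106  28  13  13  13  13  18  16  10  15  43  69  70
   62  56  56  42]
 [ 72  82 132 184 189 124  45  11  12  10  14  14  14   9  23  49  67  61
   44  38  39  36]
 [ 66  68  92 147 177 151  72  13  10  12   9  13   7   9  14  44  52  43
   37  34  32  34]
 [ 65  66  73  98 136 154  81  14   9  10  12  15  16   9  14  35  37  33
   32  32  35  35]
 [ 72  65  71  83  95  98  55  13  13  11  10  13  16  11  12  31  32  36
   35  34  37  38]
 [ 78  75  76  79  75  70  46  19  13   7   8  11  15   9  14  33  36  35
   37  40  48  64]
 [ 82  82  78  73  70  66  59  32  
[... 3640 characters left out ...]
4  65  72  68  74  78  84  80
   81  78  73  77]
 [ 81  80  81  78  81  80  82  80  83  78  71  70  72  75  73  77  80  75
   73  71  70  77]
 [ 80  81  82  84  79  81  81  81  78  82  78  76  80  78  74  70  76  72
   76  72  72  75]
 [ 79  80  81  78  82  78  83  82  82  83  81  80  82  77  75  73  72  73
   69  71  68  70]
 [ 82  83  82  82  83  81  80  81  82  82  79  68  74  73  72  72  70  75
   70  73  70  76]
 [ 76  76  76  80  82  79  83  80  83  79  75  72  71  73  73  73  71  71
   69  69  76  90]
 [ 78  79  79  84  81  82  84  84  85  79  73  73  71  71  73  71  72  67
   73  73  84  93]
 [ 79  81  82  80  82  84  81  84  81  74  73  70  72  69  66  69  75  72
   69  74  84 109]]
```

The picture shows the cover unmoved, with the shut fingertips ending at about (225,172) px. That is several px higher than the reported TCP predicts, and the earlier pictures s2 and s4 show the same offset. So the real tips sit about 19 mm above the reported TCP, and the fingers closed just over the rib. I will reopen, go deeper and watch the force.

move_arm --rows '[[[0,0,0,0,0,-4,0.3],[0,0,0,0,0,0,0.5],[0,0,0,0,0,0,0.5],[0,0,0,0,0,8,0.5],[0,0,0,0,0,7,0.5],[0,0,0,0,0,2,0.5],[0,0,0,0,0,0,0.5],[0,0,0,0,0,0,0.5]]]'

```text
t: 14.08
eef_pos: [0.5191, 0.0802, 0.0151]
tool_rot: [0.72, 0.694, 0.0, 0.0]
contact_force: [-0.2, -0.2, 0.1]
finger_gap: 0.0476
gripper_force: 0.0
```

```bash
python3 -c "
from h import *
go([.5183,.0803,.010],-.037)"
```

```text
t 14.07 tcp [0.5191 0.0802 0.0151] yang -0.037 q [0.05 0.03 2.07 0.   1.04 0.09]
turn [ 0.0004 -0.     -0.    ] shift [ 0.  -0.8  5.1] gap 0.0476 F [-0.24 -0.23  0.09] gf 0.0
```

move_arm --rows '[[[0,0,0,0,0,2,0.5],[0,0,0,0,0,2,0.5],[0,0,0,0,0,1,0.5],[0,0,0,0,0,1,0.5],[0,0,0,0,0,0,0.5],[0,0,0,0,0,0,0.5]]]'

```text
t: 14.82
eef_pos: [0.5189, 0.0802, 0.009]
tool_rot: [0.72, 0.694, 0.0, 0.0]
contact_force: [0.4, -1.0, 0.8]
finger_gap: 0.0475
gripper_force: 0.0
```

```bash
python3 -c "
from h import *
go([.5183,.0803,.008],-.037)"
```

```text
t 14.82 tcp [0.5189 0.0802 0.009 ] yang -0.037 q [ 0.05  0.04  2.07 -0.    1.03  0.09]
turn [ 0.0001  0.     -0.    ] shift [ 0.1 -0.6  1. ] gap 0.0475 F [ 0.35 -1.05  0.77] gf 0.0
```

move_arm --rows '[[[0,0,0,0,-0.5,0,0.3],[0,0,0,0,0,0,0.2],[0,0,0,0,0,0,0.1],[0,0,0,0,0,0,0],[0,0,0,0,0,0,0],[0,0,0,0,0,0,0]]]'

```text
t: 15.58
eef_pos: [0.5184, 0.0802, 0.009]
tool_rot: [0.72, 0.694, -0.0, -0.0]
contact_force: [0.5, 0.2, 0.0]
finger_gap: 0.0117
gripper_force: 30.0
```

```bash
python3 -c "
from h import *
go([.5183,.0803,.008],-.037)"
```

```text
t 15.57 tcp [0.5184 0.0802 0.009 ] yang -0.037 q [ 0.05  0.04  2.07 -0.    1.03  0.09]
turn [-0.0001  0.      0.    ] shift [ 0.1 -0.1  1. ] gap 0.0117 F [0.46 0.15 0.02] gf 30.0
```

The rib is held (gap 11.7 mm, 30 N). Lift it.

move_arm --rows '[[[0,0,0,0,0,-5,0],[0,0,0,0,0,-15,0],[0,0,0,0,0,-25,0],[0,0,0,0,0,-25,0],[0,0,0,0,0,-20,0],[0,0,0,0,0,-10,0],[0,0,0,0,0,0,0],[0,0,0,0,0,0,0]]]'

```text
t: 16.58
eef_pos: [0.5177, 0.0802, 0.108]
tool_rot: [0.72, 0.694, -0.001, -0.001]
contact_force: [-0.3, 0.0, -2.9]
finger_gap: 0.0115
gripper_force: 30.0
```

```bash
python3 -c "
from h import *
go([.473,.2614,.11],.263)"
```

```text
t 16.57 tcp [0.5177 0.0802 0.108 ] yang -0.037 q [ 0.05 -0.08  2.01  0.    1.22  0.09]
turn [-1.6e-03 -1.0e-04 -3.0e-01] shift [179.4 -51.3  -1.9] gap 0.0115 F [-0.28  0.   -2.93] gf 30.0
```

move_arm --rows '[[[0,0,0,20,-6,0,0],[0,0,0,36,-10,0,0],[0,0,0,40,-12,0,0],[0,0,0,40,-11,0,0],[0,0,0,28,-8,0,0],[0,0,-0.1,15,-4,0,0],[0,0,-0.1,0,0,0,0],[0,0,-0.1,0,0,0,0]]]'

```text
t: 17.58
eef_pos: [0.473, 0.261, 0.1075]
tool_rot: [0.607, 0.795, -0.001, -0.001]
contact_force: [-0.7, 0.6, -1.8]
finger_gap: 0.0117
gripper_force: 30.0
```

move_arm --rows '[[[0,0,0,0,0,0,0],[0,0,0,0,0,0,0],[0,0,0,0,0,0,0]]]'

```text
t: 17.95
eef_pos: [0.4739, 0.2608, 0.1087]
tool_rot: [0.609, 0.793, -0.0, -0.0]
contact_force: [0.5, -0.4, -1.7]
finger_gap: 0.0115
gripper_force: 30.0
```

```bash
python3 -c "
from h import *
go([.473,.2614,.017],.263)
a=cap('scene','s6.png');b=cap('top','t6.png')
k=lambda i,x,y,w:cv2.resize(i[y:y+w,x:x+w,::-1],(400,400),interpolation=cv2.INTER_CUBIC)
o=np.hstack([k(a,130,80,100),k(b,90,150,100)])
cv2.imwrite('pics/c7.png',np.clip(o.astype(float)*1.4,0,255).astype(np.uint8))
"
```

```text
t 17.95 tcp [0.4739 0.2608 0.1087] yang 0.262 q [ 0.4  -0.05  1.97 -0.    1.21  0.14]
turn [-0.0005  0.0001 -0.001 ] shift [ 0.8 -0.7 91.7] gap 0.0115 F [ 0.48 -0.41 -1.73] gf 30.0
```

View pics/c7.png

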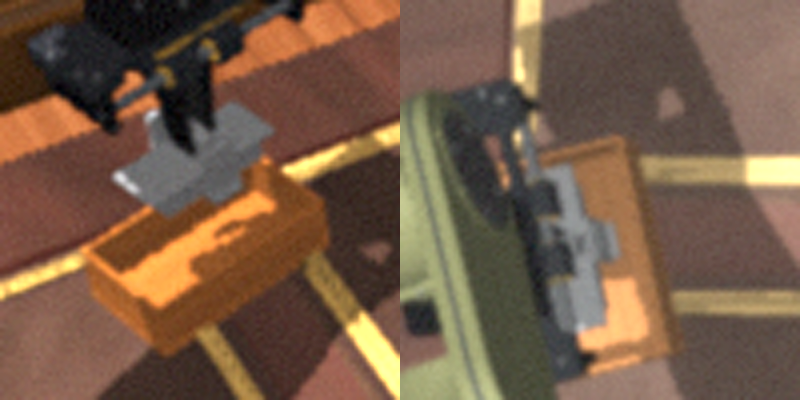

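The cover hangs by its rib above the tray, aligned with it lengthways (scene crop 195,160, top crop 575,250).

move_arm --rows '[[[0,0,0,0.8,-0.7,8,0],[0,0,0,0,0,12,0],[0,0,0,0,0,12,0],[0,0,0,0,0,12,0],[0,0,0,0,0,12,0],[0,0,0,0,0,8,0],[0,0,0,0,0,4,0],[0,0,0,0,0,0,0]]]'

```text
t: 19.05
eef_pos: [0.4731, 0.2616, 0.0408]
tool_rot: [0.608, 0.794, -0.0, -0.0]
contact_force: [0.0, 0.3, -1.8]
finger_gap: 0.0117
gripper_force: 30.0
```

```bash
python3 -c "
from h import *
go([.473,.2614,.016],.263)"
```

```text
t 19.05 tcp [0.4731 0.2616 0.0408] yang 0.263 q [0.41 0.03 2.02 0.   1.09 0.14]
turn [-0.0003  0.      0.    ] shift [-0.1 -0.2 24.8] gap 0.0117 F [ 0.03  0.32 -1.82] gf 30.0
```

Inside the walls with no side force. Continue down.

move_arm --rows '[[[0,0,0,0,0,8,0],[0,0,0,0,0,8,0],[0,0,0,0,0,5,0],[0,0,0,0,0,2,0],[0,0,0,0,0,1,0],[0,0,0,0,0,0.7,0],[0,0,0,0,0,0,0],[0,0,0,0,0,0,0]]]'

```text
t: 20.05
eef_pos: [0.4733, 0.2616, 0.0164]
tool_rot: [0.608, 0.794, 0.0, 0.0]
contact_force: [-0.8, 0.5, -1.3]
finger_gap: 0.0118
gripper_force: 30.0
```

```bash
python3 -c "
from h import *
go([.473,.2614,.016],.263)"
```

```text
t 20.05 tcp [0.4733 0.2616 0.0164] yang 0.263 q [0.41 0.07 2.03 0.   1.04 0.14]
turn [ 0.0003 -0.0001 -0.    ] shift [-0.2 -0.3  0.4] gap 0.0118 F [-0.84  0.54 -1.3 ] gf 30.0
```

move_arm --rows '[[[0,0,0,0,0,0.5,0],[0,0,0,0,0,0.4,0],[0,0,0,0,0,0,0],[0,0,0,0,0,0,0.15],[0,0,0,0,0,0,0.25],[0,0,0,0,0,0,0.4],[0,0,0,0,0,0,0.4],[0,0,0,0,0,0,0.4]]]'

```text
t: 21.05
eef_pos: [0.4732, 0.2616, 0.0153]
tool_rot: [0.608, 0.794, -0.0, 0.0]
contact_force: [-0.8, -0.1, 0.2]
finger_gap: 0.0378
gripper_force: 0.0
```

move_arm --rows '[[[0,0,0,0,0,-8,0.4],[0,0,0,0,0,-20,0.4],[0,0,0,0,0,-30,0.4],[0,0,0,0,0,-40,0.4],[0,0,0,0,0,-40,0.4],[0,0,0,0,0,-20,0.4],[0,0,0,0,0,0,0.4],[0,0,0,0,0,0,0.4]]]'

```text
t: 22.05
eef_pos: [0.4722, 0.2611, 0.1714]
tool_rot: [0.608, 0.794, -0.001, -0.001]
contact_force: [0.1, -0.9, -0.7]
finger_gap: 0.0377
gripper_force: 0.0
```

```bash
python3 -c "
from h import *
go([.473,.2614,.17],.263)
a=cap('scene','s7.png');b=cap('top','t7.png')
k=lambda i,x,y,w:cv2.resize(i[y:y+w,x:x+w,::-1],(400,400),interpolation=cv2.INTER_CUBIC)
o=np.hstack([k(a,130,95,100),k(b,90,160,100)])
cv2.imwrite('pics/c8.png',np.clip(o.astype(float)*1.4,0,255).astype(np.uint8))
"
```

```text
t 22.05 tcp [0.4722 0.2611 0.1714] yang 0.263 q [ 0.41 -0.1   1.92 -0.    1.33  0.14]
turn [-0.003   0.0004 -0.    ] shift [0.  0.9 1.4] gap 0.0377 F [ 0.1  -0.89 -0.67] gf 0.0
```

View pics/c8.png

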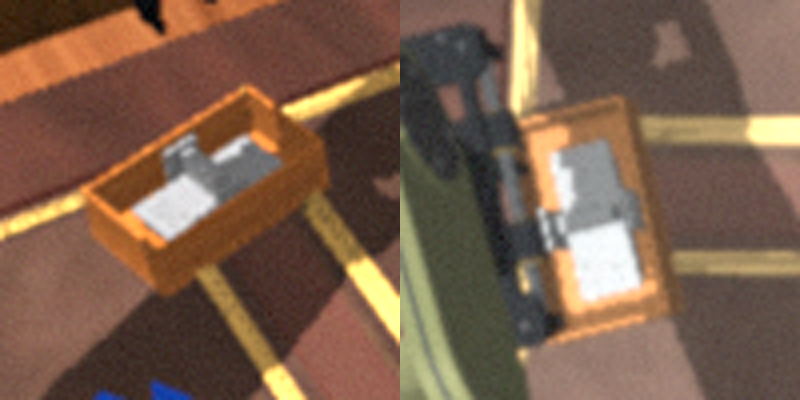

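The cover lies flat and lengthways on the tray's floor (scene crop 210,185, top crop 595,220), released, with the gripper well clear. I hand it in.

```bash
python3 -c "
from plant import arm
print(arm.sign_off())"
```

```text
the job is handed in; nothing more can be done
None
```

I unsnapped the cover, stood it on the bare desk, took it again by its rib and laid it flat and lengthways in the tray; the job was handed in at about 22 s, no verdict was returned, and the first close on the rib missed because the fingertips sat about 19 mm above the reported TCP, without moving the cover.

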